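# Set the mug warmer's thermostat wheel and start it

### The job

Turn on the mug warmer: with a fingertip resting lightly on top of its ribbed thermostat wheel, roll the wheel away from the warmer's front, click by click, until the white line on the wheel clicks in at the very top, level with the two raised index ridges. Then press the round start button beside it all the way down and let go. Do not grip or lift anything, do not shove the warmer along, do not press the start button before the wheel is set, and leave the mug on the plate, the jam jar and the glass where they stand.

Things in the scene. Friction and masses are not known exactly. Their poses are not given: they have to be found in the camera images.
- warmer: White plastic mug warmer, 200 (x) x 160 (y) mm, 2 to 3 kg, loose on rubber feet. Origin: centre of its underside; x from its front (control side) to its back, y to its left, z up. Rear part 35 mm high with a steel plate on which a mug stands; front block (x -100 to -22 mm) 62 mm high, on its top the ribbed wheel (x -61, y +30 mm) and the start button (x -61, y -44 mm).
- wheel (a joint): Angle (rad) of the black ribbed wheel. 0: white line at the very top. Positive: top of the wheel moves away from the front (warmer +x). Detents every 24 degrees (0.419 rad, 13.4 mm of rim), from -1.26 to +0.84; let go, it springs to the nearest one. Starts one or two clicks before 0, white line on the front side of the crown. A click takes about 1.5 to 2 N along the rim.
- wheel_top (a point): Fixed in the warmer: the crown of the untouched wheel, 76 mm above the worktop, mid-width, above its axle; axes as the warmer's. The wheel, 64 mm in diameter, 26 mm wide, axle level along the warmer's y, stands 14 mm out of the block. Its axle is sprung: pressed, the wheel sinks up to 5 mm, 2.5 N at first plus 1.4 N per mm; 2 to 4 mm is enough to roll it by friction.
- wheel_mark (a point): Middle of the white line across the wheel's rim, 32 mm from the axle; turns with the wheel. When the wheel is set it lies at wheel_top, level with the two black raised index ridges on the block, left and right of the wheel.
- start (a joint): Travel (m) of the start button: 0 up, 0.005 fully down (4 N); springs back.
- start_top (a point): Centre of the top of the round black start button (24 mm across, in a grey collar 40 mm across), about 82 mm above the worktop, to the right of the wheel; moves with the button. It is pressed straight down.
- plate_centre (a point): Centre of the top of the warmer's round steel plate (94 mm across), 38 mm above the worktop.
- mug: Mug, dark above and white below, 82 mm across, 97 mm high, with its handle towards its own -y, standing upright and loose on the warmer's plate (top about 135 mm above the worktop). Origin on its underside, 15 mm from the bowl's axis towards the handle. To be left alone.
- jam_jar: Jam jar with a yellow lid, 66 mm across, 100 mm high, loose on the worktop to the right of the warmer. Origin: centre of its underside. To be left alone.
- glass: Clear drinking glass, 81 mm across, 91 mm high, loose on the worktop to the left of the warmer. Origin: centre of its underside. To be left alone.

How it is judged:
On the way, in this order (a step that is already met when the one before it is completed fails the run):
1. the wheel is clicked in with its white line at the top and let go (value of joint wheel between -0.1 and 0.1 rad and contact force between the fingers and wheel below 0.3 N), for 0.2 s.
2. the start button is pressed down (value of joint start above 0.0038 m), for 0.05 s.
At the end, for the whole second after the job is handed in: The wheel rests in its detent with the white line at the top (within 0.1 rad of 0), the start button has been pressed after that and is up again (under 1 mm), the warmer stands level and still, and the mug stands upright on the plate (its origin within 45 mm of the plate's centre) (value of joint wheel between -0.1 and 0.1 rad and value of joint start below 0.001 m and linear speed of warmer below 0.01 m/s and angle between warmer's own z axis and vertical below 0.03 rad and angle between mug's own z axis and vertical below 0.05 rad and horizontal distance between mug and plate_centre below 0.045 m); the robot touches nothing.
It fails at once if the start button is pressed while the wheel is not set (value of joint start above 0.003 m and (value of joint wheel below -0.15 rad or value of joint wheel above 0.15 rad)).
It fails at once if the warmer is shoved or lifted by more than 20 mm, lifted off the worktop by more than 8 mm, or tipped by more than 0.08 rad (distance of warmer from where it was at the start of the episode above 0.02 m or angle between warmer's own z axis and vertical above 0.08 rad or height (world z) of warmer above 0.008 m).
It fails at once if the wheel is pressed hard (over 25 N) (contact force between the fingers and wheel above 25 N).
It fails at once if the mug is moved or lifted by more than 25 mm (distance of mug from where it was at the start of the episode above 0.025 m).
It fails at once if the jam jar or the glass is moved or lifted by more than 25 mm (distance of any of jam_jar, glass from where it was at the start of the episode above 0.025 m).
It also fails if it takes over 45 s, if anything falls off the work surface, if the arm or the gripper's body presses on something with over 40 N, if the wrist force passes 120 N, or if a joint passes its speed limit or range.

### The arm

A 6-joint arm with a two-finger parallel gripper is mounted at the origin on a cart in front of the work surface, level with it; the furniture and walls round the work are solid. World frame = base frame: x ahead of the robot, y to its left, z up, the work surface at z = 0. Lengths are in m, angles in rad, forces in N, time in s.
With the tool pointing down it reaches from about 0.3 to 0.825 m from the base axis. Payload 5.4 kg.
Tool frame: the origin (TCP) lies at the very end of the fingers, on their centre line; the grasp point (between the pads) lies 19 mm behind it (arm.grip_depth is the distance from the TCP to the grasp point, in m); z points along the fingers, y is the direction in which the jaws open and shut (so a half turn about z gives the same grasp; the last joint's range is limited). The gripper opens to 92 mm and grips with 3 to 60 N. Pads are 20 mm wide; open, the fingers measure 128 mm over their backs; the gripper's body (75 mm by 189 mm) begins 69 mm behind the grasp point.
Start: joints at [-1.328, 0.158, 1.597, -0, 1.386, -0.21], TCP at [0.252, -0.517, 0.215] pointing down, gripper open.
Joint ranges: [-2.91, 2.91], [-0.94, 2.29], [0.18, 2.7], [-1.29, 4.43], [0.17, 2.64], [-3, 3]. Speed limits (rad/s): [2.57, 2.57, 3.14, 3.14, 3.14, 3.14].

### API

Orientations are given as a rotation vector (axis times angle).
In Python, from plant import status, vision, workorder, spotter, arm gives the robot as it stands. The module is installed in compiled form; this text tells all that it offers.
- The arm moves only by the shell command python3 -m jog 'ROWS' [FORCE]. ROWS is JSON, a list of rows, each a list of 7 numbers: the gripper's target within -1 to 1 (fully open at 1, half-way at 0, shut at -1), then the shift along the tool's x, y, z in m, then the turn, a rotation vector about the tool's x, y, z in degrees. A call has 1 to 20 rows; each row is the pose to reach, as a shift and turn from the pose measured when the call began, along the tool's axes at that moment; what a row does not reach only later rows make up. A row lasts 1/8 s, in which the tool goes at most 62.5 mm and 10.7 degrees, less where a joint would pass 70% of its speed; a pose out of reach is approached as far as the arm can. A call with a gripper value outside its range is refused whole. The fingers move at their own pace and stop on an object; FORCE is the grip in N (left out, the last holds). Time passes only in rows, so rows that repeat a pose let the fingers close. It gives the time, the measured TCP pose, the force and the opening at its end, in the units of the state.
- status.read_state(): the state, without advancing time (a new reading comes with each control period).
- vision.get_image(name): name is "scene" or "top"; returns a dict with "img" (384x512x3 uint8, red, green, blue), "camera_matrix" (3x3 intrinsics, pixels), "eye" and "attitude" of the camera in the world. Camera axes: x right, y down, z forward; pixel columns grow to the right and rows downward; lengths in m; the calibration is good to about 2 mm. A picture is of the moment at which its call begins. There is no depth.
- workorder.close_job(): hands the job in, once; it reports no verdict.
Trained networks look in a picture, given as the dict that the camera call returned (one of the last four; its "shot" number tells which), for a name from the list of things; names that differ only in an ending like _2 or _b are one class to them, and where a whole thing is asked for, a point or a joint stands for the part that bears it (a point fixed in the world has none). Each returns a list of dicts, best first, with "score" (0 to 1); they miss things now and then, are a little off and sometimes report something else, mostly with a low value. They report only what shows in the picture. A call takes as long as a camera call.
- spotter.boxes_of(picture, name): "location" ([x, y, z] in m, in the coordinates of the camera as it stood for that picture, good to about 4 mm: the middle of the surface that is visible of it).
The state is a dict: "time": time; "joint_pos": joint angles; "joint_vel": joint speeds; "tau": joint torques, N m; "eef_pos": TCP position; "ee_rot": TCP orientation; "ft_force": force on the tool from outside, world axes, zero at the start; "wrist_torque": the same for the moment, N m; "opening": finger opening in m.
Only numpy, scipy, OpenCV 4.12 (cv2) and the standard library are available. Lean on these libraries where they do the work, as an engineer would, in place of code of your own. Each camera call takes 0.05 s, during which the arm holds its last target. There are 200 camera calls.

## Working session

There is one attempt and no reset: what is moved stays moved. The work goes in short steps, Python scripts to look and compute and a shell command to move; the robot and the scene stay as the last step left them, time stands still between calls to the robot, and variables do not carry over. Pictures are saved under pics/ and viewed, about 8 in all and at most 12, crops included, and the job is handed in when it is done.

```bash
mkdir -p pics
cat > h.py <<'E'
import numpy as np, cv2
from scipy.spatial.transform import Rotation as R
from plant import status, vision, workorder, spotter, arm
def att(p):
    a=np.array(p["attitude"],float)
    return a if a.shape==(3,3) else R.from_rotvec(a).as_matrix()
def proj(p,P):
    P=np.atleast_2d(P); c=(P-np.array(p["eye"]))@att(p); u=c@np.array(p["camera_matrix"]).T
    return u[:,:2]/u[:,2:]
def ray(p,uv,z):
    d=att(p)@np.linalg.inv(p["camera_matrix"])@np.array([uv[0],uv[1],1.]); e=np.array(p["eye"])
    return e+d*(z-e[2])/d[2]
def save(p,n,crop=None,s=1):
    im=cv2.cvtColor(p["img"],cv2.COLOR_RGB2BGR)
    if crop: x0,y0,x1,y1=crop; im=im[y0:y1,x0:x1]
    cv2.imwrite("pics/"+n,cv2.resize(im,None,fx=s,fy=s,interpolation=cv2.INTER_CUBIC))
def find(p,n):
    return [(np.round(att(p)@np.array(b["location"])+p["eye"],4),round(b["score"],2)) for b in spotter.boxes_of(p,n)[:2]]
E
python3 - <<'E'
from h import *
np.set_printoptions(precision=4,suppress=True)
s=status.read_state(); print(s)
for c in("scene","top"):
    p=vision.get_image(c); save(p,c+"1.png",s=1.5); print(c,p["eye"],p["attitude"],p["camera_matrix"])
    for n in("warmer","wheel","wheel_mark","start_top","plate_centre","mug","jam_jar","glass"):
        f=find(p,n); print(n,[(x,w,proj(p,x)[0].round()) for x,w in f])
E
```

```text
{'time': 0.0, 'joint_pos': array([-1.3281,  0.1591,  1.5982,  0.    ,  1.3862, -0.2101]), 'joint_vel': array([-0.0002,  0.0006,  0.0002, -0.0006, -0.0004,  0.0007]), 'tau': array([  0.0003, -38.5572, -32.2108,   0.0702,   0.0379,  -0.0002]), 'eef_pos': array([ 0.2514, -0.5165,  0.2136]), 'ee_rot': array([-3.0596, -0.7047,  0.    ]), 'ft_force': array([0.1918, 0.5269, 0.2771]), 'wrist_torque': array([ 0.0202,  0.017 , -0.0081]), 'opening': 0.09153955033519252}
scene [-0.395   0.3639  0.5543] [-1.215   1.8871 -1.2136] [[372.1633   0.     252.3395]
 [  0.     372.1633 190.0065]
 [  0.       0.       1.    ]]
warmer [(array([ 0.4389, -0.0573,  0.0408]), 0.55, array([265., 217.]))]
wheel [(array([ 0.454 , -0.0503,  0.0739]), 0.67, array([260., 205.]))]
wheel_mark []
start_top []
plate_centre [(array([ 0.4319, -0.055 ,  0.0387]), 0.88, array([265., 219.]))]
mug []
jam_jar []
glass []
top [ 0.3294 -0.0464  1.2682] [-2.1099  2.168  -0.1967] [[497.5363   0.     252.0962]
 [  0.     497.5363 194.5105]
 [  0.       0.       1.    ]]
warmer [(array([ 0.4846, -0.0828,  0.0597]), 0.7, array([259., 215.]))]
wheel [(array([ 0.4586, -0.0556,  0.0697]), 0.63, array([249., 225.]))]
wheel_mark [(array([ 0.4585, -0.058 ,  0.0753]), 0.48, array([250., 225.]))]
start_top [(array([ 0.5577, -0.1206,  0.0774]), 0.49, array([274., 184.]))]
plate_centre [(array([ 0.4883, -0.0879,  0.0603]), 0.96, array([262., 213.])), (array([ 0.4431, -0.1289,  0.0791]), 0.47, array([279., 231.]))]
mug [(array([ 0.5611, -0.121 ,  0.0763]), 0.92, array([274., 183.]))]
jam_jar [(array([ 0.4838, -0.3167,  0.0969]), 0.72, array([358., 211.]))]
glass [(array([0.487 , 0.2458, 0.0316]), 0.95, array([127., 219.]))]
```

View pics/top1.png

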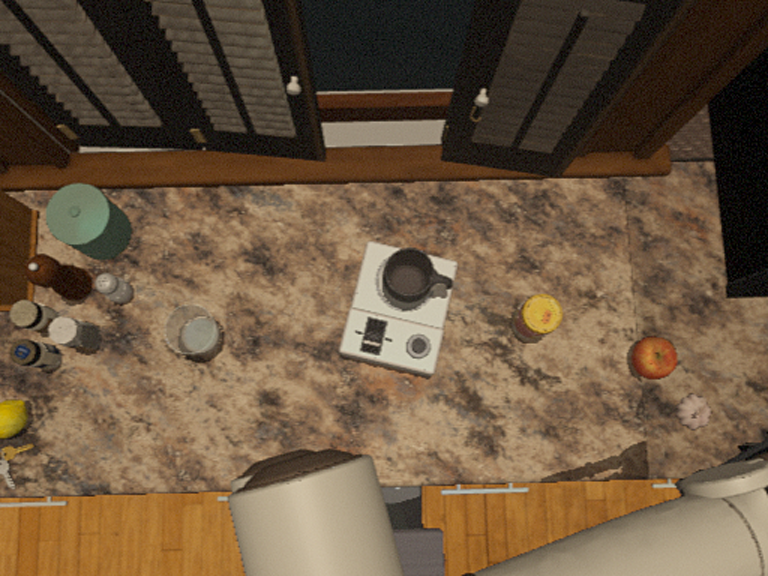

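View pics/scene1.png

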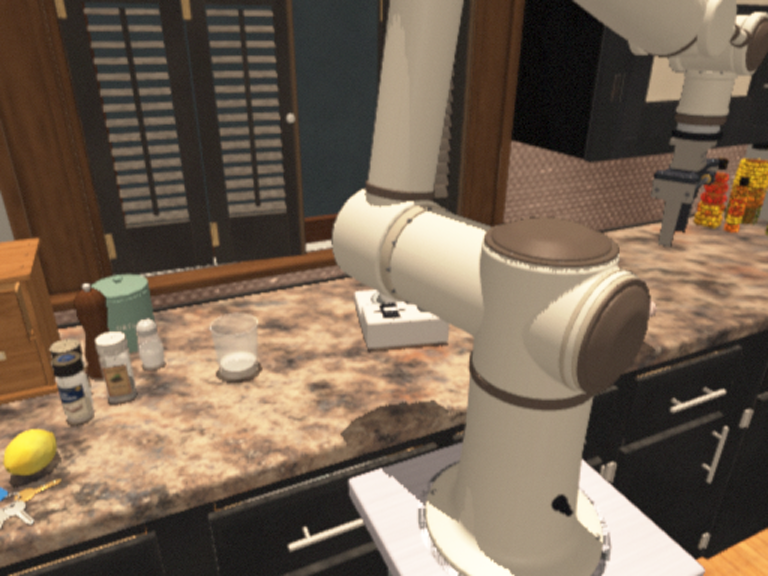

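The top view shows the warmer at about (265,205) px, yawed about -13°, with the wheel at (250,224) and the button at (279,231). The mug, jar and glass match the networks' finds. I'll zoom in on the controls.

Run:
```python
from h import *
p=vision.get_image("top"); save(p,"top2.png",(220,155,310,255),6)
np.save("top.npy",p,allow_pickle=True)
q=vision.get_image("scene"); 
g=cv2.cvtColor(p["img"],cv2.COLOR_RGB2GRAY)
w=(p["img"].min(2)>150).astype(np.uint8); w[:155]=0;w[255:]=0;w[:,:220]=0;w[:,310:]=0
c=max(cv2.findContours(w,cv2.RETR_EXTERNAL,cv2.CHAIN_APPROX_NONE)[0],key=cv2.contourArea)
print(cv2.minAreaRect(c)); print(cv2.boxPoints(cv2.minAreaRect(c)))
for n,uv,z in(("wheel",(250,224.3),.076),("btn",(279,230.6),.082)): print(n,ray(p,uv,z))
```

```text
((266.2941589355469, 204.32354736328125), (63.301795959472656, 75.6711196899414), 14.03624439239502)
[[226.41179 233.35297]
 [244.76476 159.9412 ]
 [306.1765  175.29413]
 [287.82355 248.7059 ]]
wheel [ 0.460699   -0.05883727  0.076     ]
btn [ 0.44305195 -0.12767058  0.082     ]
```

View pics/top2.png

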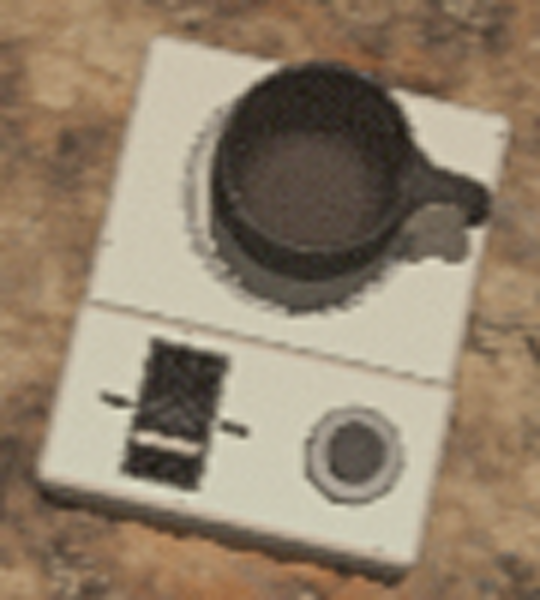

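The crop shows the white line at (168,440), about 11 mm in front of the ridge level at (174,414). That means one click before the top. Next I work out the move to above the wheel.

```bash
cat >> h.py <<'E'
YAW=np.radians(-14.3); WX=np.array([np.cos(YAW),np.sin(YAW),0]); 
def delta(P,yaw=YAW):
    s=status.read_state(); Rt=R.from_rotvec(s["ee_rot"]); d=Rt.inv().apply(np.array(P)-s["eef_pos"])
    G=R.from_matrix(np.c_[[np.cos(yaw),np.sin(yaw),0],[np.sin(yaw),-np.cos(yaw),0],[0,0,-1]])
    print("d mm",(d*1e3).round(1),"turn",np.degrees((Rt.inv()*G).as_rotvec()).round(2),"pos",s["eef_pos"].round(4),"F",np.round(s["ft_force"],2),"t",s["time"])
E
python3 - <<'E'
from h import *
p=np.load("top.npy",allow_pickle=True).item()
W=ray(p,(249,224),.064);B=ray(p,(278.8,230.5),.082);print(W,B,np.degrees(np.arctan2(*(W-B)[:2])))
W[2]=.2; delta(W-.007*WX)
E
```

```text
[ 0.46281813 -0.05655247  0.064     ] [ 0.44330434 -0.12720117  0.082     ] 15.440614534869146
d mm [ 386.1 -326.2   14.6] turn [ 0.    0.   40.24] pos [ 0.2515 -0.5171  0.2146] F [-0.29 -0.11  0.97] t 1.0
```

```bash
python3 -m jog '[[-1,39,-33,0,0,0,4],[-1,0.077,-0.065,0,0,0,8],[-1,0.116,-0.098,0,0,0,12],[-1,0.154,-0.13,0,0,0,16],[-1,0.193,-0.163,0.005,0,0,20],[-1,0.232,-0.196,0.005,0,0,24],[-1,0.27,-0.228,0.01,0,0,28],[-1,0.309,-0.261,0.01,0,0,32],[-1,0.347,-0.294,0.015,0,0,36],[-1,0.386,-0.326,0.015,0,0,40.2],[-1,0.386,-0.326,0.015,0,0,40.2],[-1,0.386,-0.326,0.015,0,0,40.2]]' 10
```

```text
time: 2.5
eef_pos: [0.4559, -0.0554, 0.1996]
ee_rot: [3.117, -0.388, -0.0]
ft_force: [0.1, -0.4, -0.0]
opening: 0.0003
```

I made a typo in the first row (39 and -33 instead of 0.039 and -0.033). The per-row limit capped it, and the arm ended at the target. Now I descend to just above the wheel and take a close look.

```bash
python3 -m jog '[[-1,0,0,0.05,0,0,0],[-1,0,0,0.09,0,0,0],[-1,0,0,0.112,0,0,0],[-1,0,0,0.114,0,0,0],[-1,0,0,0.114,0,0,0]]'
python3 - <<'E'
from h import *
p=vision.get_image("top");q=vision.get_image("scene")
a=cv2.resize(p["img"][165:265,210:310],(500,500),interpolation=2)
b=proj(q,[.46,-.056,.08])[0].astype(int);print(b)
b=cv2.resize(q["img"][b[1]-60:b[1]+60,b[0]-40:b[0]+40+1],(300,500),interpolation=2)
cv2.imwrite("pics/c3.png",np.hstack([a,b])[:,:,::-1])
delta([.4628,-.0566,.073])
E
```

```text
time: 3.12
eef_pos: [0.4564, -0.0565, 0.0866]
ee_rot: [3.116, -0.39, 0.002]
ft_force: [0.2, 1.2, 0.4]
opening: 0.0007
[261 202]
d mm [ 5.8 -1.2 14.1] turn [ 0.06 -0.15  0.06] pos [ 0.4569 -0.0563  0.0871] F [ 0.3  -0.08  0.04] t 3.225
```

View pics/c3.png

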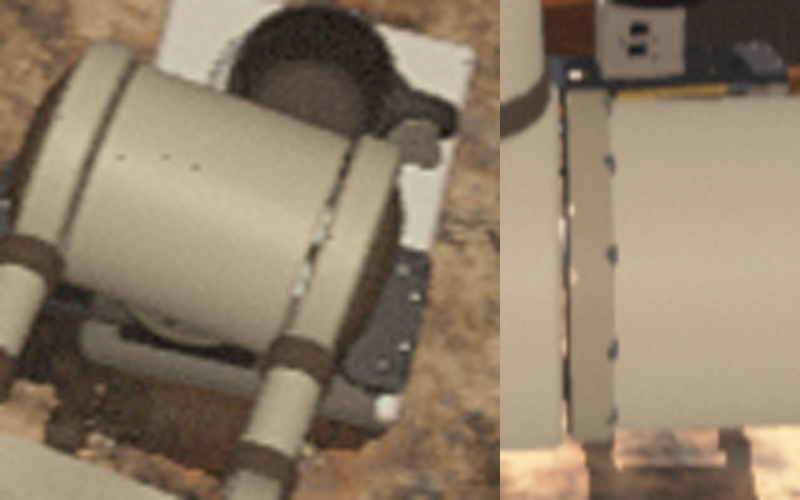

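The wrist hides the wheel in both views, so I continue by force. I descend gently to about 3 mm of wheel sink.

```bash
python3 -m jog '[[-1,-0.001,0,0.006,0,0,0],[-1,-0.001,0,0.009,0,0,0],[-1,-0.001,0,0.011,0,0,0],[-1,-0.001,0,0.013,0,0,0],[-1,-0.001,0,0.014,0,0,0],[-1,-0.001,0,0.014,0,0,0]]'; python3 -c "
from h import *
delta([.4628,-.0566,.073])"
```

```text
time: 3.98
eef_pos: [0.4566, -0.0563, 0.0738]
ee_rot: [3.116, -0.389, 0.006]
ft_force: [-0.3, 1.0, 6.0]
opening: 0.0004
d mm [ 6.  -1.2  0.8] turn [ 0.06 -0.23  0.06] pos [ 0.4566 -0.0563  0.0738] F [-0.32  0.98  6.03] t 3.975
```

```bash
python3 -m jog '[[-1,0.002,0,0.0005,0,0,0],[-1,0.004,0,0.0005,0,0,0],[-1,0.006,0,0.0005,0,0,0],[-1,0.008,0,0.0005,0,0,0],[-1,0.010,0,0.0005,0,0,0],[-1,0.012,0,0.0005,0,0,0],[-1,0.013,0,0.0005,0,0,0],[-1,0.013,0,0.0005,0,0,0]]'; python3 -m jog '[[-1,0,0,-0.004,0,0,0],[-1,0,0,-0.01,0,0,0],[-1,0,0,-0.05,0,0,0],[-1,-0.03,0.0,-0.1,0,0,0],[-1,-0.08,0.05,-0.12,0,0,0],[-1,-0.12,0.1,-0.12,0,0,0],[-1,-0.13,0.15,-0.12,0,0,0],[-1,-0.13,0.2,-0.12,0,0,0],[-1,-0.13,0.2,-0.12,0,0,0]]'
python3 - <<'E'
from h import *
p=vision.get_image("top"); save(p,"top4.png",(220,155,310,255),6)
delta([.4433,-.1272,.1])
E
```

```text
time: 4.97
eef_pos: [0.47, -0.0598, 0.0741]
ee_rot: [3.115, -0.389, 0.008]
ft_force: [-0.5, 0.2, 5.8]
opening: 0.0009
time: 6.1
eef_pos: [0.2931, -0.2237, 0.194]
ee_rot: [3.114, -0.398, 0.008]
ft_force: [1.0, 0.2, -0.0]
opening: 0.0001
d mm [ 120.8 -129.2   94.2] turn [ 0.05 -0.3  -0.12] pos [ 0.2937 -0.222   0.1937] F [ 0.22 -0.12 -0.41] t 6.15
```

View pics/top4.png

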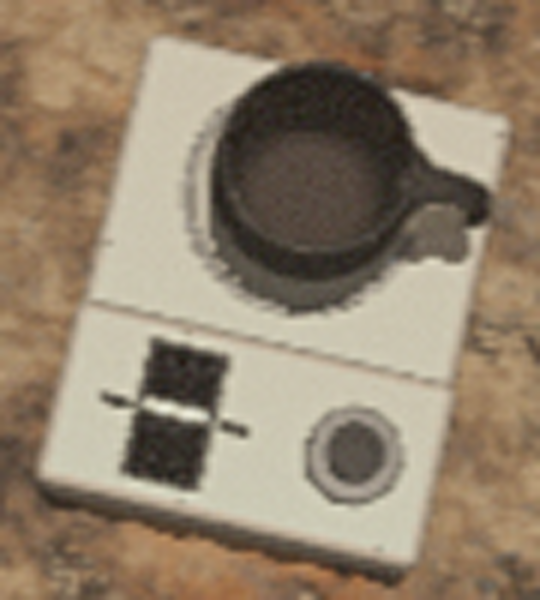

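The white line is now at (175,410), level with the ridges at (113,398) and (235,430). The wheel is set and the warmer hasn't moved. Next is the button.

```bash
python3 -m jog '[[-1,0.03,-0.03,0,0,0,0],[-1,0.07,-0.075,0,0,0,0],[-1,0.11,-0.12,0.02,0,0,0],[-1,0.121,-0.129,0.06,0,0,0],[-1,0.121,-0.129,0.09,0,0,0],[-1,0.121,-0.129,0.1,0,0,0],[-1,0.121,-0.129,0.104,0,0,0],[-1,0.121,-0.129,0.104,0,0,0]]'; python3 -c "
from h import *
delta([.4433,-.1272,.076])"
```

```text
time: 7.15
eef_pos: [0.4441, -0.1277, 0.0912]
ee_rot: [3.115, -0.394, 0.01]
ft_force: [0.9, 0.2, 1.2]
opening: 0.0006
d mm [-1.  -0.3 15.2] turn [ 0.07 -0.39 -0.12] pos [ 0.4441 -0.1277  0.0912] F [0.91 0.24 1.19] t 7.15
```

```bash
python3 -m jog '[[-1,-0.001,0,0.006,0,0,0],[-1,-0.001,0,0.009,0,0,0],[-1,-0.001,0,0.011,0,0,0],[-1,-0.001,0,0.013,0,0,0],[-1,-0.001,0,0.015,0,0,0],[-1,-0.001,0,0.0155,0,0,0],[-1,-0.001,0,0.0155,0,0,0]]'; python3 -c "
from h import *
delta([.4433,-.1272,.076])"
```

```text
time: 8.02
eef_pos: [0.4435, -0.1278, 0.0776]
ee_rot: [3.114, -0.393, 0.01]
ft_force: [-6.8, 3.1, 16.7]
opening: 0.0007
d mm [-0.3 -0.6  1.6] turn [ 0.1  -0.38 -0.1 ] pos [ 0.4435 -0.1278  0.0776] F [-6.8   3.09 16.72] t 8.025
```

16.7 N at z = 77.6 mm means a hard stop, which could be the button's bottom or the collar. I'll back off in small steps to tell which.

```bash
r(){ python3 -c "
from h import *
s=status.read_state();print(s['eef_pos'].round(4),s['ft_force'].round(2))"; }
python3 -m jog '[[-1,0,0,0.001,0,0,0],[-1,0,0,0.001,0,0,0]]' >/dev/null; r
python3 -m jog '[[-1,0,0,-0.001,0,0,0],[-1,0,0,-0.001,0,0,0]]' >/dev/null; r
python3 -m jog '[[-1,0,0,-0.001,0,0,0],[-1,0,0,-0.001,0,0,0]]' >/dev/null; r
python3 -m jog '[[-1,0,0,-0.001,0,0,0],[-1,0,0,-0.001,0,0,0]]' >/dev/null; r
python3 -m jog '[[-1,0,0,-0.001,0,0,0],[-1,0,0,-0.001,0,0,0]]' >/dev/null; r
python3 -m jog '[[-1,0,0,-0.001,0,0,0],[-1,0,0,-0.001,0,0,0]]' >/dev/null; r
python3 -m jog '[[-1,0,0,-0.002,0,0,0],[-1,0,0,-0.002,0,0,0]]' >/dev/null; r
python3 -m jog '[[-1,0,0,-0.004,0,0,0],[-1,0,0,-0.004,0,0,0]]' >/dev/null; r
```

```text
[ 0.4435 -0.1278  0.0777] [-4.18  2.02 11.57]
[ 0.4434 -0.1278  0.0787] [-0.55  0.31  2.45]
[ 0.4434 -0.1278  0.0797] [-1.69  0.24  2.25]
[ 0.4434 -0.1278  0.0807] [-1.04 -0.74  2.45]
[ 0.4434 -0.1278  0.0817] [-0.07  1.04  1.82]
[ 0.4434 -0.1277  0.0827] [ 0.45 -0.66  1.23]
[ 0.4434 -0.1277  0.0847] [ 0.1  -0.3  -0.11]
[ 0.4437 -0.1279  0.0891] [ 0.65  0.31 -0.22]
```

Contact ran from about 83 mm down to a hard stop at 77.7 mm, which is roughly 5 mm of travel, so the button was fully down. I retreat and make a final check.

```bash
python3 -m jog '[[-1,0,0,-0.04,0,0,0],[-1,0,0,-0.09,0,0,0],[-1,-0.05,0.03,-0.11,0,0,0],[-1,-0.1,0.07,-0.11,0,0,0],[-1,-0.12,0.12,-0.11,0,0,0],[-1,-0.12,0.13,-0.11,0,0,0],[-1,-0.12,0.13,-0.11,0,0,0],[-1,-0.12,0.13,-0.11,0,0,0]]'
python3 - <<'E'
from h import *
p=vision.get_image("top"); save(p,"top5.png",(100,140,380,260),2.8)
E
```

```text
time: 11.02
eef_pos: [0.2952, -0.2226, 0.1983]
ee_rot: [3.116, -0.39, 0.01]
ft_force: [-0.2, -0.2, 0.9]
opening: 0.0003
```

View pics/top5.png

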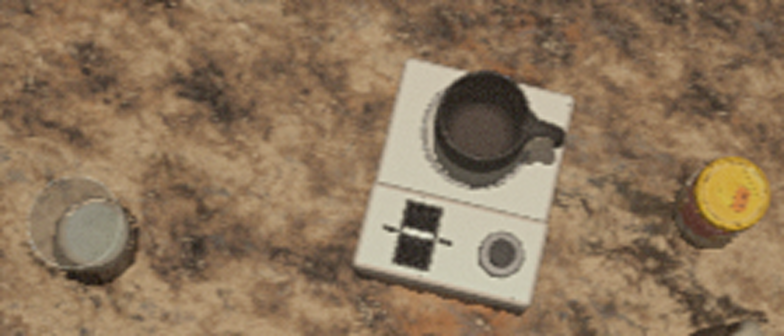

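The line is still at the ridges (418,233), and the warmer, mug, jar and glass are where they were. The arm is clear.

```bash
python3 -c "
from plant import workorder
print(workorder.close_job())"
```

```text
the job is handed in; nothing more can be done
None
```

The mug warmer is set and started, and the job is handed in. I rolled the wheel one click away from the front with the closed fingertips at about 6 N, lifted off, then pressed the start button and let go.

**Wheel:** the last picture shows the white line level with the two index ridges.

**Other objects:** the warmer, mug, jar and glass look unmoved in the last picture, and the arm ended clear of everything at about 11 s.

**Button:** I judged the full press by feel, not from a picture. Contact began at about 83 mm and hit a hard stop at 77.7 mm, about 5 mm of travel, with a peak of about 17 N. The stop could have been the collar instead of the button's bottom, but the travel would still be more than 4 mm. On backing off, I read only about 2.5 N near the bottom, below the stated 4 N. The force fell to zero once I was clear. The pictures are too coarse to show the button's height.

**Slip:** the first row of my first move had a unit typo (39 and -33 m instead of mm). The per-row limit capped it, and the arm ended at the intended place.

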